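# Steady the wobbly display stand and set the candle on it

### The arm

A 6-joint arm with a two-finger parallel gripper is mounted at the origin on a cart in front of the work surface, level with it; the furniture and walls round the work are solid. World frame = base frame: x ahead of the robot, y to its left, z up, the work surface at z = 0. Lengths are in m, angles in degrees, forces in N, time in s.
With the tool pointing down it reaches from about 0.35 to 0.875 m from the base axis. Payload 4.2 kg.
Tool frame: the origin (TCP) lies on the centre line of the jaws, within the pads' length; the fingertips stand 19 mm ahead of it and the grasp point (between the pads) is the TCP; z points along the fingers, y is the line along which they close (so a half turn about z gives the same grasp; the last joint's range is limited). The gripper opens to 87 mm and grips with 3 to 60 N. Pads are 19 mm wide; open, the fingers measure 117 mm over their backs; the gripper's body (75 mm by 190 mm) begins 51 mm behind the grasp point.
Start: joints at [-57.834, 22.042, 0.453, 0, -68.411, -14.817], TCP at [0.186, -0.597, 0.242] pointing down, gripper open.
Joint ranges: [-179.83, 179.83], [-69.29, 118.12], [-61.27, 80.66], [-181.25, 117.63], [-171.15, -9.14], [-177.46, 177.46]. Speed limits (degrees/s): [159.86, 159.86, 180, 180, 180, 180].

### API

Orientations are given as a 3x3 rotation matrix whose columns are the frame's x, y, z axes.
In Python, from station import sense, capture, finish_job, search_frame, masks_of gives the robot as it stands.
- The arm moves only by the tool drive_tool, never from a script. Its argument "rows" is a list of rows, each a list of 7 numbers: the opening in per cent of the stroke, from 0 (shut) to 100 (fully open), then the shift along the world's x, y, z in mm, then the turn, a rotation vector about the world's x, y, z in rad. In form: [[fingers, dx, dy, dz, wx, wy, wz], ...]. A call has 1 to 5 rows; each row shifts and turns the commanded pose from where the row before left it; what a row does not reach is not made up. A row lasts 1/12 s, in which the tool goes at most 41.7 mm and 7.16 degrees, less where a joint would pass 70% of its speed; a pose out of reach is approached as far as the arm can. A call is refused whole if a number of a shift passes 41.7 or a number of a turn 0.125, either way. A call with a gripper value outside its range is refused whole. The fingers move at their own pace and stop on an object; the grip force is fixed at half the most. Time passes only in rows, so rows that do not move let the fingers close. It gives the time, the measured TCP pose, the force, the opening and the grip force at its end, in the units of the state.
- sense(): the state, without advancing time (a new reading comes with each control period).
- capture(name): name is "scene" or "top"; returns a dict with "frame" (420x560x3 uint8, red, green, blue), "z_map" (420x560 float32, m along the optical axis (not along the pixel's ray), 0 where there is no reading), "fx", "fy", "cx", "cy" (pixels), "distortion" ([k1, k2, p1, p2, k3] as OpenCV has them; the pictures are not rectified), "R" (3x3) and "t" (3): a world point X has camera coordinates R X + t. Camera axes: x right, y down, z forward; pixel columns grow to the right and rows downward; lengths in m; the calibration is good to about 2 mm. A picture is of the moment at which its call begins.
- finish_job(): hands the job in; it is judged then, once.
Trained networks look in a picture, given as the dict that the camera call returned (one of the last four; its "shot" number tells which), for a name from the list of things; names that differ only in an ending like _2 or _b are one class to them, and where a whole thing is asked for, a point or a joint stands for the part that bears it (a point fixed in the world has none). Each returns a list of dicts, best first, with "p" (0 to 1); they miss things now and then, are a little off and sometimes report something else, mostly with a low value. They report only what shows in the picture. A call takes as long as a camera call. They do not tell look-alikes from the thing itself.
- search_frame(label, picture): "xy" ([column, row] in pixels, amid what is visible of it).
- masks_of(label, picture): "region" (420x560 bool, what is visible of it) and "xy" ([column, row] in pixels, amid what is visible of it).
The state is a dict: "time_s": time; "joints": joint angles; "joint_velocities": joint speeds; "effort": joint torques, N m; "tcp_pos": TCP position; "ee_rot": TCP orientation; "wrist_force": force on the tool from outside, world axes, zero at the start; "moment": the same for the moment, N m; "gripper_width": opening from 0.0 (shut) to 1.0 (fully open); "gripper_force": force on a finger pad.
Only numpy, scipy, OpenCV 4.12 (cv2) and the standard library are available. Lean on these libraries where they do the work, as an engineer would, in place of code of your own. Each camera call takes 0.05 s, during which the arm holds its last target. There are 200 camera calls.

### The job

The wooden display stand rocks because its screw foot is too short: turn the brass T-knob on its corner until all four feet rest on the desk and it no longer wobbles. Then turn the revolving organiser by its green knob until the glass jar candle stands well inside the open front, take the candle out and stand it gently upright in the ring at the middle of the stand. Leave the stand where it is, the beaker and the pinecone in the organiser, and everything else undisturbed.

Things in the scene. Friction and masses are not known exactly. Their poses are not given: they have to be found in the camera images.
- stand: Loose square wooden stand, 200 x 200 mm, 1.0 kg; plate 14 mm thick, top 42 mm above the soles. Origin: middle of the plate, at sole level; z up, x away from the robot, y left at yaw 0. Fixed feet at (78, 78), (78, -78), (-78, -78) mm, screw foot at (-78, 78) mm. Screw foot too short: the stand leans on it and the foot across hangs in the air; too long: a neighbouring foot lifts.
- stand_mid (a point): Middle of the inlaid brass ring (82 mm across), on the top of the stand; axes as the stand's.
- foot_screw (a point): Centre of the sole of the screw foot, 18 mm across; straight under the T-knob.
- foot_back_left (a point): Centre of the sole of the fixed foot at the stand's (78, 78) mm.
- foot_back_right (a point): Centre of the sole of the fixed foot at the stand's (78, -78) mm, diagonally across from the screw foot: this one hangs in the air at the start.
- foot_front_right (a point): Centre of the sole of the fixed foot at the stand's (-78, -78) mm.
- screw_grip (a point): On the screw foot's axis, 87 mm above its sole, at the height to grip the brass T-knob: an upright bar 64 mm long (point x), 14 mm thick (point y), 26 mm high, top 11 mm above here. Knob, spindle and foot are one piece: turned, the knob keeps its height over the desk while the plate's corner climbs or sinks round it. Takes about 0.06 N m; stays where left.
- screw (a joint): Turn of the T-knob in rad, growing clockwise seen from above. Clockwise lengthens the foot by 2.5 mm per rad. At 0 all four feet are level; it starts at -3.0 to -1.8 and can go from -3.8 to 1.8.
- hood: Fixed round base of the revolving organiser, 264 mm across. Origin: on the turntable's axis, at desk level; its -x points out of the open front, z up. A slatted wall 103 mm high at radius 131 mm stands round back and sides, leaving 70 degrees either side of -x open; a clear roof (top 108 mm high) covers all more than 23 mm to +x of the axis.
- turn_grip (a point): On the turntable's axis, 136 mm above the desk, at the height to grip its green knob: an upright bar 64 mm long (point x), 14 mm thick (point y), 30 mm high, top 13 mm above here. The knob turns the turntable (244 mm across, floor 20 mm and rim 28 mm above the desk) up to 3 rad either way from the start; about 0.05 N m; stays where left.
- jar_candle: Loose candle in a clear glass, 62 mm across, 53 mm high, 0.13 to 0.25 kg. Origin: centre of its underside; z up. It starts in one of the two rear bays under the roof, 85 mm from the axis. The turntable's three bays, 120 degrees each, are parted by radial walls 65 mm above the desk; bays are centred on turn_grip's -x (front at the start) and 120 degrees either way.
- beaker: Loose white ceramic beaker, 52 mm across, 68 mm high, in the other rear bay. Origin: centre of its underside.
- pinecone: Loose brown pinecone, 50 mm across, 58 mm high, in the bay at the open front at the start. Origin: centre of its underside.
- house: Loose white ceramic house, 55 x 64 x 134 mm, behind the stand. Origin: centre of its underside.
- deer: Loose carved wooden deer, 44 x 118 x 207 mm, at the right. Origin: centre of its underside.
- tape_dispenser: Loose tape dispenser, 44 x 108 x 64 mm, between stand and organiser, near the front of the desk. Origin: centre of its underside.
Not all that is in view belongs to the job. Leave any blue, purple or red look-alike of the pinecone alone.

How it is judged (in metres and radians):
On the way, in this order (a step that is already met when the one before it is completed fails the run):
1. the screw foot is turned until all four soles are within 1.5 mm of the desk (height (world z) of each of foot_screw, foot_back_left, foot_back_right, foot_front_right below 0.0015 m), for 0.3 s.
2. the organiser is turned until the jar candle, still standing in its bay, is within about 45 degrees of the middle of the open front (x of jar_candle in the frame of hood below -0.058 m and height (world z) of jar_candle below 0.03 m and horizontal distance between jar_candle and hood below 0.115 m), for 0.2 s.
At the end, for the whole second after the job is handed in: All four soles of the stand are within 1.5 mm of the desk; the jar candle stands upright on the stand (within 0.04 rad, underside within 4 mm of the top), within 18 mm of the ring's middle, at rest; beaker and pinecone are still on the turntable (within 115 mm of its axis, not lifted) (all of step 1 and horizontal distance between jar_candle and stand_mid below 0.018 m and z of jar_candle in the frame of stand_mid below 0.004 m and angle between jar_candle's own z axis and vertical below 0.04 rad and linear speed of each of jar_candle, stand below 0.02 m/s and horizontal distance between each of beaker, pinecone and hood below 0.115 m and height (world z) of beaker below 0.03 m and height (world z) of pinecone below 0.04 m); the robot touches nothing.
It fails at once if the stand is shifted by more than 50 mm (distance of stand from where it was at the start of the episode above 0.05 m).
It fails at once if the candle tips by more than 0.5 rad (angle between jar_candle's own z axis and vertical above 0.5 rad).
It fails at once if the candle is knocked or dropped onto the stand with more than 25 N (contact force between jar_candle and stand above 25 N).
It fails at once if the beaker tips by more than 0.5 rad (angle between beaker's own z axis and vertical above 0.5 rad).
It fails at once if the house, the deer or the tape dispenser is moved by more than 40 mm (distance of any of house, deer, tape_dispenser from where it was at the start of the episode above 0.04 m).
It also fails if it takes over 72 s, if anything falls off the work surface, if the arm or the gripper's body presses on something with over 40 N, if the wrist force passes 120 N, or if a joint passes its speed limit or range.

## Working session

There is one attempt and no reset: what is moved stays moved. The work goes in short steps, Python scripts to look and compute and a tool call to move; the robot and the scene stay as the last step left them, time stands still between calls to the robot, and variables do not carry over. Pictures are saved under pics/ and viewed, at most 10 in all, crops included, and the job is handed in when it is done.

Besides the shell and the picture viewer there is one more tool, called after "Request:" as a command line: name --pt "numbers of a row" for each row, then --argument value for the rest. drive_tool: Moves the arm, as the interface text tells. Its arguments: {"type":"object","properties":{"rows":{"type":"array"}},"required":["rows"]}

```bash
mkdir -p pics; cat > h.py <<'E'
import sys; sys.path.insert(0,'.')
import numpy as np, cv2
from station import *
def K(c): return np.array([[c['fx'],0,c['cx']],[0,c['fy'],c['cy']],[0,0,1.]]), np.array(c['distortion'],float)
def cloud(c):
    k,d=K(c); h,w=c['z_map'].shape
    uv=np.stack(np.meshgrid(np.arange(w),np.arange(h)),-1).reshape(-1,1,2).astype(float)
    n=cv2.undistortPoints(uv,k,d).reshape(-1,2); z=c['z_map'].reshape(-1).astype(float)
    P=np.c_[n*z[:,None],z]
    X=(P-np.array(c['t']))@np.array(c['R'])
    X[z==0]=np.nan
    return X.reshape(h,w,3)
def ray(c,px,z):
    k,d=K(c); n=cv2.undistortPoints(np.array(px,float).reshape(-1,1,2),k,d).reshape(-1,2)
    R=np.array(c['R']);o=-R.T@np.array(c['t']); v=np.c_[n,np.ones(len(n))]@R
    return o+v*((z-o[2])/v[:,2])[:,None]
def proj(c,X):
    k,d=K(c); return cv2.projectPoints(np.array(X,float).reshape(-1,3),cv2.Rodrigues(np.array(c['R'],float))[0],np.array(c['t'],float),k,d)[0].reshape(-1,2)
def save(c,n,box=None,s=1):
    f=c['frame']
    if box: f=f[box[1]:box[3],box[0]:box[2]]
    cv2.imwrite('pics/'+n,cv2.resize(f[:,:,::-1],None,fx=s,fy=s,interpolation=cv2.INTER_CUBIC))
E
python3 - <<'E'
from h import *
for n in ['scene','top']:
    c=capture(n); save(c,n+'0.png',s=1.4); X=cloud(c)
    print(n,-np.array(c['R']).T@c['t'])
    for l in ['stand','screw_grip','hood','turn_grip','jar_candle','beaker','pinecone','house','deer','tape_dispenser']:
        for m in masks_of(l,c)[:2]:
            r=m['region']; P=X[r]; P=P[~np.isnan(P[:,0])]
            print(l,round(m['p'],2),np.round(m['xy']),r.sum(),np.round(np.percentile(P,[3,50,97],axis=0),3).tolist() if len(P) else None)
print(sense())
E
```

```text
scene [-0.21344025 -0.53117942  0.98144552]
stand 0.61 [181. 190.] 2132 [[0.437, 0.15, 0.032], [0.531, 0.212, 0.041], [0.623, 0.292, 0.048]]
hood 0.58 [319. 252.] 4659 [[0.378, -0.34, 0.003], [0.498, -0.271, 0.102], [0.623, -0.109, 0.109]]
turn_grip 0.62 [282. 255.] 2441 [[0.387, -0.235, 0.015], [0.483, -0.184, 0.021], [0.576, -0.107, 0.145]]
turn_grip 0.2 [270. 242.] 266 [[0.468, -0.145, 0.017], [0.485, -0.128, 0.052], [0.528, -0.103, 0.074]]
jar_candle 0.77 [302. 268.] 319 [[0.416, -0.278, 0.044], [0.45, -0.248, 0.05], [0.465, -0.23, 0.072]]
pinecone 0.76 [269. 241.] 246 [[0.468, -0.145, 0.019], [0.485, -0.128, 0.054], [0.517, -0.105, 0.074]]
pinecone 0.76 [180. 242.] 231 [[0.342, 0.08, -0.001], [0.358, 0.094, 0.034], [0.378, 0.122, 0.054]]
house 0.63 [220. 248.] 634 [[0.37, -0.035, 0.001], [0.403, -0.019, 0.018], [0.47, 0.008, 0.06]]
deer 0.61 [429. 282.] 568 [[0.56, -0.57, -0.001], [0.583, -0.542, 0.015], [0.612, -0.518, 0.097]]
tape_dispenser 0.6 [221. 247.] 590 [[0.371, -0.035, 0.005], [0.402, -0.019, 0.02], [0.468, 0.005, 0.061]]
top [ 0.30621019 -0.19954523  1.85767365]
stand
[... 1213 characters left out ...]
097462e+01, -1.48166457e+01]), 'joint_velocities': array([ 0.04857871, -0.09880062, -0.08635202,  0.0182763 , -0.06341667,
       -0.06531683]), 'effort': array([-1.14523384e-03, -3.90477955e+01,  1.87624741e+01,  4.22450960e+00,
        1.55195582e-02, -2.16730672e-05]), 'tcp_pos': array([ 0.18639149, -0.5965409 ,  0.24156521]), 'ee_rot': array([[-9.54504354e-01, -2.98196978e-01,  2.24558664e-05],
       [-2.98196978e-01,  9.54504353e-01, -3.79808870e-05],
       [-1.01084366e-05, -4.29491935e-05, -9.99999999e-01]]), 'wrist_force': array([0.33754559, 0.41492278, 0.53368124]), 'moment': array([ 0.04288285, -0.02699173, -0.00564971]), 'gripper_force': 0.0, 'gripper_width': 0.9979732139870257}
```

View pics/scene0.png

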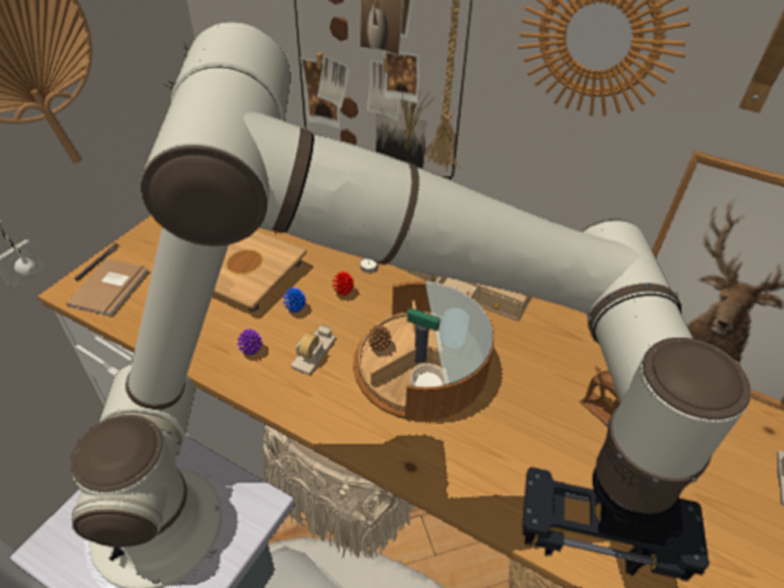

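View pics/top0.png

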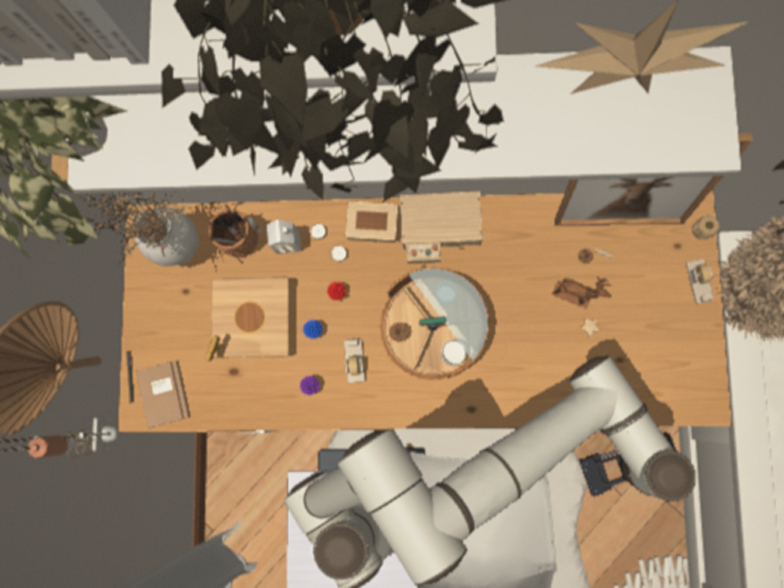

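Scene view: pinecone brown at ~(269,241), blue/red/purple decoys left of it; the T-green knob at (302,228). In the top view, the brass knob is at ~(152,248), green knob (309,230), a white round thing at (325,251), another pale one under the roof at (319,209).

```bash
python3 - <<'E'
from h import *
a=capture('top'); s=capture('scene')
f=lambda c,b,w:cv2.resize(c['frame'][b[1]:b[3],b[0]:b[2],::-1],w,interpolation=cv2.INTER_CUBIC)
im=np.vstack([np.hstack([f(a,(268,185,356,273),(400,300*1)),f(s,(250,190,360,300),(400,300))]),np.hstack([f(a,(140,190,220,262),(400,300)),f(s,(140,160,230,230),(400,300))])])
cv2.imwrite('pics/crop1.png',im)
X=cloud(a)
# green knob & brass knob points
hsv=cv2.cvtColor(a['frame'],cv2.COLOR_RGB2HSV)
Z=X[:,:,2]
def blob(box,zr,name):
    m=np.zeros(Z.shape,bool); m[box[1]:box[3],box[0]:box[2]]=1; m&=(Z>zr[0])&(Z<zr[1]); P=X[m]
    med=np.median(P,0); mn,sz,ang=cv2.minAreaRect((P[:,:2]*1000).astype(np.float32)); 
    C=np.cov(P[:,:2].T); w,v=np.linalg.eigh(C)
    print(name,m.sum(),P.mean(0).round(4),P[:,2].max().round(4),'rect',mn,sz,ang,'axis',v[:,1].round(3),np.degrees(np.arctan2(v[1,1],v[0,1])).round(1))
blob((285,215,335,245),(.13,.16),'green')
blob((140,235,165,262),(.06,.12),'brass')
# stand plate
m=np.zeros(Z.shape,bool); m[190:262,145:215]=1; m&=(Z>.027)&(Z<.056); P=X[m]
print('plate',P.mean(0),cv2.minAreaRect((P[:,:2]*1000).astype(np.float32)))
A=np.c_[P[:,:2]-P[:,:2].mean(0),np.ones(len(P))]; print('plane',np.linalg.lstsq(A,P[:,2],rcond=None)[0])
# hood: wall pixels height .095-.112
m=np.zeros(Z.shape,bool); m[185:275,265:360]=1; m&=(Z>.097)&(Z<.125); P=X[m]
np.save('wall.npy',P)
print(len(P))
g=np.array([.49,-.18])
q=P[:,:2]
# circle fit from points far from knob centre
from scipy.optimize import least_squares
o=[]
r=least_squares(lambda p:np.hypot(*(q[np.hypot(*(q-g).T)>.12]-p).T)-.131,g,loss='soft_l1',f_scale=.004); print('axis',r.x)
a0=np.degrees(np.arctan2(*(q-r.x).T[::-1]));d=np.hypot(*(q-r.x).T)
print(np.histogram(a0[(d>.12)&(d<.14)],bins=np.arange(-180,181,10)))
E
```

```text
green 88 [ 0.5049 -0.2076  0.147 ] 0.1541 rect (505.2751159667969, -207.0821075439453) (14.49262809753418, 62.73513412475586) 5.106064319610596 axis [-0.092  0.996] 95.3
brass 105 [0.4547 0.3286 0.0925] 0.1069 rect (455.4603271484375, 330.0992126464844) (17.352519989013672, 62.26632308959961) 70.5427474975586 axis [-0.925  0.379] 157.7
plate [0.53554649 0.24715658 0.0423026 ] ((535.9035034179688, 250.86508178710938), (202.6065673828125, 201.6238555908203), 89.64373779296875)
plane [ 0.03684378 -0.03866457  0.0423026 ]
2017
axis [ 0.49489059 -0.19126731]
(array([ 0,  0,  7, 14, 11, 31, 38, 41, 39, 41, 38, 42, 41, 39, 41, 38, 40,
       40, 40, 26, 12, 14,  9,  0,  0,  0,  0,  0,  0,  0,  0,  0,  0,  0,
        0,  0]), array([-180, -170, -160, -150, -140, -130, -120, -110, -100,  -90,  -80,
        -70,  -60,  -50,  -40,  -30,  -20,  -10,    0,   10,   20,   30,
         40,   50,   60,   70,   80,   90,  100,  110,  120,  130,  140,
        150,  160,  170,  180]))
```

View pics/crop1.png

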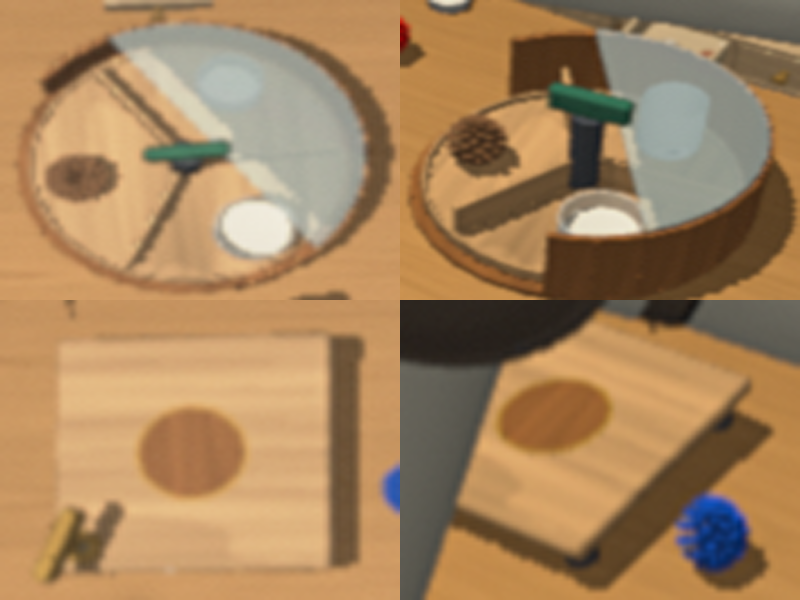

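The crop shows: candle (white wax in clear glass) at top px (325,251), in the right-front bay, partly outside the roof; the beaker under the roof (319,209); the real pinecone is brown (286,237), with blue/red/purple decoys on the desk at (224,235), (240,208), (221,275) to be left alone. Brass knob (152,248) is on the stand, green knob (309,230) on the organiser. The plate tilt of 0.053 rad means the foot is ≈5.9 mm short, so ≈2.36 rad clockwise.

Request:
drive_tool --pt "100 22 33 2 0 0 0.1" --pt "100 22 33 2 0 0 0.1" --pt "100 22 33 2 0 0 0.1" --pt "100 22 33 2 0 0 0.1" --pt "100 22 33 2 0 0 0.1"

```text
time_s: 1.62
tcp_pos: [0.297, -0.4301, 0.2518]
ee_rot: [[-0.692, -0.722, 0.0], [-0.722, 0.692, -0.0], [0.0, -0.0, -1.0]]
wrist_force: [1.7, 0.4, 0.3]
gripper_width: 1.001
gripper_force: 0.0
```

Request:
drive_tool --pt "100 22 33 2 0 0 0.1" --pt "100 22 33 2 0 0 0.1" --pt "100 22 33 2 0 0 0.1" --pt "100 22 33 2 0 0 0.1" --pt "100 22 33 2 0 0 0.1"

```text
time_s: 2.03
tcp_pos: [0.4071, -0.2648, 0.2621]
ee_rot: [[-0.26, -0.966, 0.001], [-0.966, 0.26, -0.0], [0.0, -0.001, -1.0]]
wrist_force: [0.7, -0.4, 0.5]
gripper_width: 1.003
gripper_force: 0.0
```

```bash
python3 - <<'E'
from h import *
s=sense(); print(s['time_s'],s['tcp_pos'],s['ee_rot'][:,1],s['joints'])
P=np.load('wall.npy')[:,:2]
from scipy.optimize import least_squares
h=cv2.convexHull((P*1000).astype(np.float32)).reshape(-1,2)/1000
h=np.array([a+(b-a)*t for a,b in zip(h,np.roll(h,-1,0)) for t in np.linspace(0,1,int(np.linalg.norm(b-a)/.002)+1)])
r=least_squares(lambda p:np.hypot(*(h-p[:2]).T)-p[2],[.505,-.207,.131],loss='cauchy',f_scale=.002).x; print('axis,r',r)
E
```

```text
2.0333 [ 0.40706757 -0.26476891  0.2620666 ] [-9.65618464e-01  2.59961741e-01 -9.35873832e-04] [-1.38246531e+01  7.40508543e+00 -1.65525553e+01  6.46795989e-03
 -6.59888534e+01 -1.24577707e+00]
axis,r [ 0.50569752 -0.20749018  0.13333404]
```

Request:
drive_tool --pt "100 3 40 0 0 0 0.1" --pt "100 3 40 0 0 0 0.1" --pt "100 3 40 0 0 0 0.1" --pt "100 3 40 0 0 0 0.1" --pt "100 3 40 0 0 0 0.1"

```text
time_s: 2.45
tcp_pos: [0.4211, -0.0647, 0.2619]
ee_rot: [[0.235, -0.972, 0.001], [-0.972, -0.235, 0.0], [0.0, -0.001, -1.0]]
wrist_force: [1.4, -0.4, 0.1]
gripper_width: 1.0
gripper_force: 0.0
```

Request:
drive_tool --pt "100 3 40 0 0 0 0.1" --pt "100 3 40 0 0 0 0.1" --pt "100 3 40 0 0 0 0.1" --pt "100 3 40 0 0 0 0.1" --pt "100 3 40 0 0 0 0.1"

```text
time_s: 2.87
tcp_pos: [0.436, 0.1355, 0.2621]
ee_rot: [[0.673, -0.74, 0.001], [-0.74, -0.673, 0.001], [0.0, -0.001, -1.0]]
wrist_force: [0.7, -0.3, 0.5]
gripper_width: 1.002
gripper_force: 0.0
```

Request:
drive_tool --pt "100 4 39 0 0 0 0.1" --pt "100 4 39 0 0 0 0.1" --pt "100 4 39 0 0 0 0.1" --pt "100 3 39 0 0 0 0.1" --pt "100 3 39 0 0 0 0.07"

```text
time_s: 3.28
tcp_pos: [0.4542, 0.3305, 0.2618]
ee_rot: [[0.935, -0.356, 0.0], [-0.356, -0.935, 0.0], [0.0, -0.0, -1.0]]
wrist_force: [0.9, 0.2, 0.3]
gripper_width: 1.003
gripper_force: 0.0
```

Request:
drive_tool --pt "100 0 0 -25 0 0 0" --pt "100 0 0 -25 0 0 0" --pt "100 0 0 -25 0 0 0" --pt "100 0 0 0 0 0 0"

```text
time_s: 3.62
tcp_pos: [0.4518, 0.3265, 0.1813]
ee_rot: [[0.932, -0.361, -0.008], [-0.361, -0.932, -0.007], [-0.005, 0.01, -1.0]]
wrist_force: [-0.4, -0.2, -0.9]
gripper_width: 0.999
gripper_force: 0.0
```

```bash
python3 - <<'E'
from h import *
s=sense(); print(s['time_s'],s['tcp_pos'],np.degrees(np.arctan2(*s['ee_rot'][1::-1,1])),s['joints'])
for n in ['top','scene']:
    c=capture(n); X=cloud(c); p=proj(c,[.455,.33,.09])[0].astype(int)
    save(c,n+'k.png',(p[0]-45,p[1]-35,p[0]+45,p[1]+35),7)
    m=(abs(X[:,:,0]-.455)<.05)&(abs(X[:,:,1]-.33)<.05)&(X[:,:,2]>.085)&(X[:,:,2]<.108)
    P=X[m]; print(n,m.sum(), cv2.minAreaRect((P[:,:2]*1000).astype(np.float32)) if m.sum()>5 else '',P.mean(0) if m.sum() else '')
E
```

```text
3.6167 [0.45179746 0.3264658  0.18126258] -111.17035384907162 [ 52.45184972  18.75753321 -13.71854189  -0.12981247 -58.14598509
  16.44551646]
top 30 ((459.7807922363281, 332.1755676269531), (12.836755752563477, 55.42583465576172), 71.11128997802734) [0.4524378  0.33415218 0.09759432]
scene 111 ((452.07562255859375, 328.9978942871094), (18.769996643066406, 60.9216423034668), 74.69634246826172) [0.45172663 0.32602384 0.09289256]
```

Request:
drive_tool --pt "100 0 0 0 0 0 0" --pt "100 0 0 0 0 0 0"

```text
time_s: 3.88
tcp_pos: [0.4553, 0.3292, 0.1888]
ee_rot: [[0.933, -0.36, 0.003], [-0.36, -0.933, 0.003], [0.002, -0.004, -1.0]]
wrist_force: [0.8, -0.4, 0.0]
gripper_width: 1.0
gripper_force: 0.0
```

View pics/scenek.png

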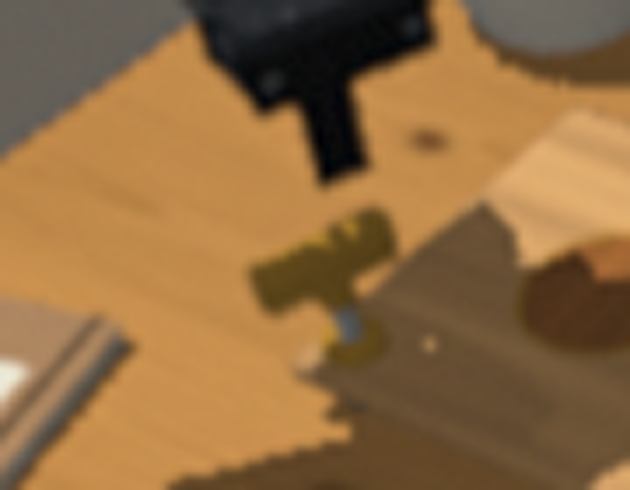

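The crop shows the brass T-knob upright at crop (325,260), a finger pair straddling it above; clear to descend.

Request:
drive_tool --pt "100 0 0 -12 0 0 0" --pt "100 0 0 -20 0 0 0" --pt "100 0 0 -20 0 0 0" --pt "100 0 0 -15 0 0 0" --pt "100 0 0 -12 0 0 0"

```text
time_s: 4.3
tcp_pos: [0.4548, 0.3287, 0.1079]
ee_rot: [[0.933, -0.361, 0.001], [-0.361, -0.933, 0.001], [0.001, -0.002, -1.0]]
wrist_force: [-0.0, 0.0, -0.2]
gripper_width: 0.998
gripper_force: 0.0
```

Request:
drive_tool --pt "100 0 0 -10 0 0 0" --pt "100 0 0 -7 0 0 0" --pt "100 0 0 -4 0 0 0" --pt "100 0 0 0 0 0 0" --pt "60 0 0 0 0 0 0"

```text
time_s: 4.72
tcp_pos: [0.4548, 0.3288, 0.0872]
ee_rot: [[0.933, -0.36, 0.001], [-0.36, -0.933, 0.001], [0.001, -0.001, -1.0]]
wrist_force: [-0.5, 0.6, 0.0]
gripper_width: 0.971
gripper_force: 0.0
```

Request:
drive_tool --pt "40 0 0 0 0 0 0" --pt "20 0 0 0 0 0 0" --pt "5 0 0 0 0 0 0" --pt "5 0 0 0 0 0 0" --pt "5 0 0 0 0 0 0"

```text
time_s: 5.13
tcp_pos: [0.4544, 0.3285, 0.0868]
ee_rot: [[0.933, -0.36, 0.0], [-0.36, -0.933, 0.0], [0.0, -0.0, -1.0]]
wrist_force: [0.0, 0.4, 0.2]
gripper_width: 0.633
gripper_force: 0.0
```

Fingers are slow, about 0.09 per row. Let them close on the bar.

Request:
drive_tool --pt "5 0 0 0 0 0 0" --pt "5 0 0 0 0 0 0" --pt "5 0 0 0 0 0 0" --pt "5 0 0 0 0 0 0" --pt "5 0 0 0 0 0 0"

```text
time_s: 5.55
tcp_pos: [0.4544, 0.3284, 0.0865]
ee_rot: [[0.933, -0.361, -0.0], [-0.361, -0.933, -0.0], [-0.0, 0.0, -1.0]]
wrist_force: [1.5, -0.1, 0.1]
gripper_width: 0.247
gripper_force: 0.0
```

Request:
drive_tool --pt "5 0 0 0 0 0 0" --pt "5 0 0 0 0 0 0" --pt "5 0 0 0 0 0 0"

```text
time_s: 5.8
tcp_pos: [0.4547, 0.3291, 0.0867]
ee_rot: [[0.933, -0.36, 0.001], [-0.36, -0.933, 0.001], [0.0, -0.002, -1.0]]
wrist_force: [0.7, 1.5, -0.9]
gripper_width: 0.188
gripper_force: 30.0
```

Request:
drive_tool --pt "5 0 0 0 0 0 -0.06" --pt "5 0 0 0 0 0 -0.1" --pt "5 0 0 0 0 0 -0.1" --pt "5 0 0 0 0 0 -0.1" --pt "5 1 -1 0 0 0 -0.1"

```text
time_s: 6.22
tcp_pos: [0.4557, 0.3282, 0.0867]
ee_rot: [[0.672, -0.74, 0.001], [-0.74, -0.672, 0.002], [-0.0, -0.002, -1.0]]
wrist_force: [-1.4, 3.0, 1.5]
gripper_width: 0.19
gripper_force: 30.0
```

Request:
drive_tool --pt "5 0 0 0 0 0 -0.1" --pt "5 0 0 0 0 0 -0.1" --pt "5 0 0 0 0 0 -0.1" --pt "5 0 0 0 0 0 -0.1" --pt "5 1 -1 0 0 0 -0.1"

```text
time_s: 6.63
tcp_pos: [0.4565, 0.3272, 0.0868]
ee_rot: [[0.235, -0.972, 0.001], [-0.972, -0.235, 0.001], [-0.001, -0.001, -1.0]]
wrist_force: [-2.5, 3.8, 2.2]
gripper_width: 0.189
gripper_force: 30.0
```

Request:
drive_tool --pt "5 0 0 0 0 0 -0.1" --pt "5 0 0 0 0 0 -0.1" --pt "5 0 0 0 0 0 -0.1" --pt "5 0 0 0 0 0 -0.1" --pt "5 0 0 0 0 0 -0.1"

```text
time_s: 7.05
tcp_pos: [0.4565, 0.3269, 0.0869]
ee_rot: [[-0.259, -0.966, 0.001], [-0.966, 0.259, 0.001], [-0.001, -0.0, -1.0]]
wrist_force: [-0.5, 1.6, 0.4]
gripper_width: 0.183
gripper_force: 30.1
```

Request:
drive_tool --pt "5 1 -1 0 0 0 -0.1" --pt "5 0 0 0 0 0 -0.1" --pt "5 0 0 0 0 0 -0.1" --pt "5 0 0 0 0 0 -0.1" --pt "5 0 0 0 0 0 -0.1"

```text
time_s: 7.47
tcp_pos: [0.4569, 0.3261, 0.0869]
ee_rot: [[-0.691, -0.723, -0.0], [-0.723, 0.691, 0.001], [-0.001, 0.001, -1.0]]
wrist_force: [-3.7, 3.0, 3.1]
gripper_width: 0.184
gripper_force: 30.0
```

```bash
cat > plane.py <<'E'
from h import *
def plane(c):
    X=cloud(c); Z=X[:,:,2]
    m=np.zeros(Z.shape,bool); m[185:265,140:220]=1
    m&=(abs(X[:,:,0]-.536)<.093)&(abs(X[:,:,1]-.251)<.093)&(Z>.027)&(Z<.056)&~((X[:,:,0]<.53)&(X[:,:,1]>.26))
    P=X[m]; r=np.ones(len(P),bool)
    for _ in range(4):
        A=np.c_[P[:,:2]-[.536,.251],np.ones(len(P))]; q=np.linalg.lstsq(A[r],P[r,2],rcond=None)[0]; e=P[:,2]-A@q; r=abs(e)<.005
    m2=(X[:,:,2]>.025)&(X[:,:,2]<.06)&(abs(X[:,:,0]-.536)<.13)&(abs(X[:,:,1]-.251)<.125)
    print('plane',q.round(4),r.sum(),e[r].std().round(4),'short mm',((q[0]-q[1])/2*156).round(5)*1000)
if __name__=='__main__':
    s=sense(); print(s['time_s'],s['tcp_pos'],np.degrees(np.arctan2(*s['ee_rot'][1::-1,1])),s['joints'].round(1),s['moment'])
    for _ in range(2): plane(capture('top'))
E
python3 plane.py
```

```text
7.4667 [0.45694038 0.32613449 0.08692403] 136.30778618581996 [ 52.   25.1 -19.8  -0.1 -45.1 -95.7] [0.78833952 0.85221332 0.01655436]
plane [ 0.0113 -0.013   0.0421] 1487 0.0026 short mm 1893.92
plane [ 0.0033 -0.0075  0.0421] 1411 0.0027 short mm 844.74
```

Request:
drive_tool --pt "5 0 0 0 0 0 -0.1" --pt "5 0 0 0 0 0 -0.1" --pt "5 0 0 0 0 0 -0.1" --pt "5 0 0 0 0 0 -0.1" --pt "5 0 0 0 0 0 0"

```text
time_s: 7.98
tcp_pos: [0.4571, 0.3259, 0.0867]
ee_rot: [[-0.916, -0.402, -0.0], [-0.402, 0.916, 0.001], [-0.0, 0.001, -1.0]]
wrist_force: [-2.7, 3.6, 1.9]
gripper_width: 0.186
gripper_force: 30.0
```

```bash
sed -i 's/range(2)/range(8)/' plane.py; python3 plane.py
```

```text
7.9833 [0.45710169 0.32592675 0.08673531] 113.70235102563265 [  52.    25.1  -19.8   -0.   -45.  -118.3] [ 0.94621685  0.87231856 -0.03964299]
plane [ 0.0051 -0.0036  0.0422] 1515 0.0027 short mm 681.9
plane [ 0.004  -0.0027  0.0423] 1556 0.0027 short mm 522.65
plane [ 0.0061 -0.0034  0.0422] 1497 0.0027 short mm 736.02
plane [0.0028 0.0037 0.0425] 1546 0.0027 short mm -62.92
plane [ 0.0073 -0.0029  0.0423] 1548 0.0026 short mm 795.65
plane [ 0.0058 -0.0003  0.0422] 1498 0.0027 short mm 475.52
plane [ 0.0048 -0.006   0.0423] 1475 0.0027 short mm 839.3000000000001
plane [ 0.0044 -0.002   0.0424] 1496 0.0027 short mm 497.18
```

```bash
python3 - <<'E'
from h import *
L=[]
for _ in range(4):
    c=capture('top'); X=cloud(c)
    m=(abs(X[:,:,2])<.008)&(X[:,:,0]>.35)&(X[:,:,0]<.75)&(X[:,:,1]>.05)&(X[:,:,1]<.42)
    P=X[m]; A=np.c_[P[:,:2]-[.536,.251],np.ones(len(P))]; L.append(np.linalg.lstsq(A,P[:,2],rcond=None)[0])
print(m.sum(),np.mean(L,0),np.std(L,0))
E
```

```text
5926 [0.00057009 0.00038728 0.00026452] [2.01441988e-04 1.62540517e-04 3.67824197e-05]
```

Request:
drive_tool --pt "5 0 0 0 0 0 -0.1" --pt "5 0 0 0 0 0 -0.1" --pt "5 0 0 0 0 0 0" --pt "45 0 0 0 0 0 0" --pt "60 0 0 0 0 0 0"

```text
time_s: 9.0
tcp_pos: [0.4574, 0.3249, 0.0863]
ee_rot: [[-0.977, -0.214, -0.0], [-0.214, 0.977, -0.001], [0.001, -0.001, -1.0]]
wrist_force: [0.7, -1.1, 0.1]
gripper_width: 0.263
gripper_force: 0.0
```

Request:
drive_tool --pt "60 0 0 0 0 0 0" --pt "60 0 0 0 0 0 0" --pt "60 0 0 0 0 0 0" --pt "60 0 0 0 0 0 0" --pt "60 0 0 0 0 0 0"

```text
time_s: 9.42
tcp_pos: [0.4575, 0.3252, 0.0864]
ee_rot: [[-0.977, -0.211, -0.0], [-0.211, 0.977, -0.0], [0.0, -0.0, -1.0]]
wrist_force: [0.5, 0.1, -0.4]
gripper_width: 0.578
gripper_force: 0.0
```

```bash
sed -i 's/range(8)/range(6)/' plane.py; python3 plane.py
```

```text
9.4167 [0.45749167 0.3251896  0.08644895] 102.19550922432182 [  52.    25.1  -19.9    0.   -45.  -129.8] [-0.03010582 -0.03366302  0.06833367]
plane [0.0011 0.0009 0.0423] 1544 0.0027 short mm 13.84
plane [-0.0024  0.0002  0.0427] 1543 0.0027 short mm -202.58
plane [ 0.0058 -0.0015  0.0424] 1557 0.0027 short mm 572.05
plane [0.0005 0.0034 0.0427] 1518 0.0026 short mm -232.36
plane [ 0.0068 -0.0077  0.0423] 1552 0.0026 short mm 1130.07
plane [ 0.0058 -0.0047  0.042 ] 1527 0.0026 short mm 822.49
```

Request:
drive_tool --pt "60 0 0 20 0 0 0" --pt "60 0 0 35 0 0 0" --pt "60 0 0 40 0 0 0.1" --pt "60 0 0 40 0 0 0.1" --pt "60 0 0 29 0 0 0.1"

```text
time_s: 10.13
tcp_pos: [0.458, 0.3259, 0.2546]
ee_rot: [[-0.869, -0.495, 0.004], [-0.495, 0.869, 0.003], [-0.004, 0.001, -1.0]]
wrist_force: [0.7, 0.4, 0.8]
gripper_width: 0.602
gripper_force: 0.0
```

Request:
drive_tool --pt "60 3 -36 0 0 0 0.08" --pt "60 3 -38 0 0 0 0.08" --pt "60 3 -38 0 0 0 0.08" --pt "60 3 -38 0 0 0 0.08" --pt "60 4 -38 0 0 0 0.08"

```text
time_s: 10.55
tcp_pos: [0.4729, 0.1358, 0.2508]
ee_rot: [[-0.608, -0.794, 0.0], [-0.794, 0.608, 0.0], [-0.0, -0.0, -1.0]]
wrist_force: [0.8, -0.1, 0.0]
gripper_width: 0.599
gripper_force: 0.0
```

Request:
drive_tool --pt "60 3 -38 0 0 0 0.08" --pt "60 3 -38 0 0 0 0.08" --pt "60 3 -38 0 0 0 0.08" --pt "60 3 -38 0 0 0 0.08" --pt "60 4 -38 0 0 0 0.08"

```text
time_s: 10.97
tcp_pos: [0.4889, -0.0543, 0.2509]
ee_rot: [[-0.251, -0.968, 0.001], [-0.968, 0.251, 0.0], [-0.0, -0.001, -1.0]]
wrist_force: [-0.3, 0.2, 0.1]
gripper_width: 0.599
gripper_force: 0.0
```

Request:
drive_tool --pt "60 4 -38 0 0 0 0.09" --pt "60 4 -38 0 0 0 0.09" --pt "60 5 -38 0 0 0 0.09" --pt "60 5 -39 0 0 0 0.08" --pt "60 0 0 0 0 0 0"

```text
time_s: 11.38
tcp_pos: [0.5076, -0.2108, 0.2501]
ee_rot: [[0.089, -0.996, -0.0], [-0.996, -0.089, -0.001], [0.001, 0.0, -1.0]]
wrist_force: [1.5, -0.0, -0.4]
gripper_width: 0.599
gripper_force: 0.0
```

```bash
sed -i 's/range(6)/range(8)/' plane.py; python3 plane.py
```

```text
11.3833 [ 0.50756965 -0.21084418  0.25009599] -174.9141554111432 [ -5.6  14.3  -9.5   0.1 -66.2  10.7] [ 0.0684921   0.08559297 -0.01928172]
plane [0.0001 0.0024 0.0423] 1582 0.0027 short mm -176.72
plane [0.0058 0.0004 0.0424] 1576 0.0026 short mm 425.4
plane [ 0.0042 -0.0014  0.0424] 1544 0.0027 short mm 435.34000000000003
plane [ 0.0015 -0.0008  0.0424] 1516 0.0027 short mm 180.65
plane [0.0049 0.0018 0.0424] 1538 0.0026 short mm 240.76
plane [-0.0029  0.0005  0.0422] 1546 0.0027 short mm -265.71
plane [ 0.0035 -0.0027  0.0426] 1536 0.0026 short mm 488.3
plane [ 0.004  -0.0001  0.0423] 1531 0.0027 short mm 316.21
```

Stand is level to ~0.2 mm. Descend on the green knob.

Request:
drive_tool --pt "60 -3 3 -15 0 0 0" --pt "60 0 0 -25 0 0 0" --pt "60 0 0 -25 0 0 0" --pt "60 0 0 -20 0 0 0" --pt "60 0 0 -14 0 0 0"

```text
time_s: 12.2
tcp_pos: [0.5035, -0.2013, 0.1498]
ee_rot: [[0.093, -0.996, -0.002], [-0.996, -0.093, 0.001], [-0.001, 0.002, -1.0]]
wrist_force: [-0.1, -0.4, 0.6]
gripper_width: 0.605
gripper_force: 0.0
```

Request:
drive_tool --pt "60 0 0 -9 0 0 0" --pt "60 0 0 -5 0 0 0" --pt "60 0 0 0 0 0 0" --pt "5 0 0 0 0 0 0" --pt "5 0 0 0 0 0 0"

```text
time_s: 12.62
tcp_pos: [0.5052, -0.2025, 0.1387]
ee_rot: [[0.092, -0.996, 0.002], [-0.996, -0.092, -0.0], [0.001, -0.002, -1.0]]
wrist_force: [-0.8, -0.3, -0.0]
gripper_width: 0.523
gripper_force: 0.0
```

Request:
drive_tool --pt "5 0 0 0 0 0 0" --pt "5 0 0 0 0 0 0" --pt "5 0 0 0 0 0 0" --pt "5 0 0 0 0 0 0" --pt "5 0 0 0 0 0 0"

```text
time_s: 13.03
tcp_pos: [0.5038, -0.2025, 0.1392]
ee_rot: [[0.092, -0.996, -0.002], [-0.996, -0.092, -0.0], [0.0, 0.002, -1.0]]
wrist_force: [-11.0, 3.4, 15.1]
gripper_width: 0.157
gripper_force: 38.7
```

Request:
drive_tool --pt "5 0 0 0 0 0 0" --pt "5 0 0 0 0 0 0"

```text
time_s: 13.2
tcp_pos: [0.5037, -0.2025, 0.1392]
ee_rot: [[0.092, -0.996, -0.001], [-0.996, -0.092, -0.0], [0.0, 0.001, -1.0]]
wrist_force: [-5.1, 2.5, 9.3]
gripper_width: 0.153
gripper_force: 49.2
```

Request:
drive_tool --pt "5 0 0 0 0 0 -0.03" --pt "5 0 0 0 0 0 -0.06" --pt "5 1 0 0 0 0 -0.08" --pt "5 0 0 0 0 0 -0.08" --pt "5 1 0 0 0 0 -0.08"

```text
time_s: 13.62
tcp_pos: [0.5056, -0.2026, 0.1392]
ee_rot: [[-0.239, -0.971, -0.001], [-0.971, 0.239, -0.0], [0.001, 0.001, -1.0]]
wrist_force: [-5.9, 2.0, 9.9]
gripper_width: 0.157
gripper_force: 49.1
```

Request:
drive_tool --pt "5 0 0 0 0 0 -0.08" --pt "5 1 0 0 0 0 -0.08" --pt "5 0 -1 0 0 0 -0.08" --pt "5 0 0 0 0 0 -0.08" --pt "5 1 0 0 0 0 -0.08"

```text
time_s: 14.03
tcp_pos: [0.5076, -0.2036, 0.1392]
ee_rot: [[-0.598, -0.801, -0.001], [-0.801, 0.598, -0.0], [0.001, 0.001, -1.0]]
wrist_force: [-5.8, 1.4, 8.8]
gripper_width: 0.156
gripper_force: 49.0
```

Request:
drive_tool --pt "5 0 -1 0 0 0 -0.08" --pt "5 0 0 0 0 0 -0.08" --pt "5 1 -1 0 0 0 -0.08" --pt "5 0 0 0 0 0 -0.08" --pt "5 0 0 0 0 0 -0.08"

```text
time_s: 14.45
tcp_pos: [0.5091, -0.2053, 0.1392]
ee_rot: [[-0.863, -0.505, -0.0], [-0.505, 0.863, -0.0], [0.0, -0.0, -1.0]]
wrist_force: [-2.7, 1.8, 7.8]
gripper_width: 0.153
gripper_force: 49.0
```

Request:
drive_tool --pt "5 0 -1 0 0 0 -0.08" --pt "5 0 0 0 0 0 -0.08" --pt "5 0 0 0 0 0 -0.06" --pt "5 0 0 0 0 0 -0.03" --pt "5 0 0 0 0 0 0"

```text
time_s: 14.87
tcp_pos: [0.5096, -0.2066, 0.1392]
ee_rot: [[-0.96, -0.279, 0.001], [-0.279, 0.96, -0.001], [-0.001, -0.001, -1.0]]
wrist_force: [-1.8, 2.8, 7.8]
gripper_width: 0.162
gripper_force: 49.1
```

```bash
cat > can.py <<'E'
from h import *
s=sense(); print(s['time_s'],s['tcp_pos'],np.degrees(np.arctan2(*s['ee_rot'][1::-1,1])),s['joints'].round(1))
for n in ['top','scene']:
    c=capture(n); X=cloud(c)
    for l in ['jar_candle','beaker','pinecone']:
        for m in masks_of(l,c)[:2]:
            r=m['region']; P=X[r]; P=P[~np.isnan(P[:,0])]
            u,v=np.nonzero(r)[::-1]; bc=[(u.min()+u.max())/2,(v.min()+v.max())/2]
            q=np.median(P,0); d=q[:2]-[.505,-.2075]
            print(n,l,round(m['p'],2),np.round(m['xy']),r.sum(),np.round(np.percentile(P,[3,50,97],axis=0),3).tolist(),'r,ang',np.hypot(*d).round(3),np.degrees(np.arctan2(d[1],d[0])).round(),'ray.073',ray(c,bc,.073).round(3))
    save(c,n+'c.png',(250,170,370,290),5)
E
python3 can.py
```

```text
14.8667 [ 0.50960117 -0.20656401  0.1392146 ] 106.17106026255432 [ -5.2  20.4 -18.3   0.  -51.3 -68.7]
top jar_candle 0.58 [293. 249.] 268 [[0.417, -0.174, 0.039], [0.445, -0.149, 0.05], [0.47, -0.12, 0.077]] r,ang 0.084 136.0 ray.073 [[ 0.443 -0.147  0.073]]
top jar_candle 0.53 [179. 225.] 3173 [[0.442, 0.154, 0.033], [0.535, 0.248, 0.042], [0.63, 0.339, 0.075]] r,ang 0.457 86.0 ray.073 [[0.527 0.243 0.073]]
top pinecone 0.47 [221. 231.] 143 [[0.483, 0.073, 0.02], [0.502, 0.092, 0.044], [0.524, 0.112, 0.062]] r,ang 0.299 91.0 ray.073 [[0.498 0.086 0.073]]
scene jar_candle 0.74 [273. 255.] 607 [[0.412, -0.18, 0.02], [0.441, -0.151, 0.049], [0.473, -0.121, 0.072]] r,ang 0.085 139.0 ray.073 [[ 0.425 -0.162  0.073]]
scene beaker 0.7 [171. 187.] 3084 [[0.436, 0.15, 0.032], [0.517, 0.245, 0.04], [0.624, 0.338, 0.085]] r,ang 0.453 88.0 ray.073 [[0.493 0.211 0.073]]
scene pinecone 0.76 [178. 242.] 244 [[0.342, 0.079, -0.0], [0.358, 0.095, 0.034], [0.379, 0.123, 0.055]] r,ang 0.336 116.0 ray.073 [[0.336 0.07  0.073]]
scene pinecone 0.57 [244. 203.] 206 [[0.578, 0.011, -0.002], [0.595, 0.028, 0.031], [0.626, 0.062, 0.053]] r,ang 0.252 69.0 ray.073 [[0.56  0.004 0.073]]
```

Request:
drive_tool --pt "70 0 0 0 0 0 0" --pt "100 0 0 0 0 0 0" --pt "100 0 0 0 0 0 0" --pt "100 0 0 0 0 0 0" --pt "100 0 0 15 0 0 0"

```text
time_s: 15.68
tcp_pos: [0.507, -0.2057, 0.1494]
ee_rot: [[-0.961, -0.278, -0.007], [-0.278, 0.961, 0.003], [0.006, 0.005, -1.0]]
wrist_force: [-0.2, 0.4, 0.1]
gripper_width: 0.453
gripper_force: 0.0
```

Request:
drive_tool --pt "100 0 0 30 0 0 0" --pt "100 0 0 25 0 0 -0.1" --pt "100 -12 10 0 0 0 -0.1" --pt "100 -20 18 0 0 0 -0.1" --pt "100 -20 18 0 0 0 -0.1"

```text
time_s: 16.1
tcp_pos: [0.4565, -0.1599, 0.2068]
ee_rot: [[-0.992, 0.124, -0.001], [0.124, 0.992, 0.001], [0.001, 0.001, -1.0]]
wrist_force: [0.7, 1.5, -0.5]
gripper_width: 0.835
gripper_force: 0.0
```

Request:
drive_tool --pt "100 -14 12 0 0 0 -0.1" --pt "100 0 0 0 0 0 -0.1" --pt "100 0 0 0 0 0 -0.1" --pt "100 0 0 0 0 0 -0.1" --pt "100 0 0 0 0 0 -0.1"

```text
time_s: 16.52
tcp_pos: [0.4427, -0.148, 0.2069]
ee_rot: [[-0.813, 0.583, -0.001], [0.583, 0.813, 0.001], [0.002, -0.0, -1.0]]
wrist_force: [-0.1, 0.3, -0.1]
gripper_width: 0.994
gripper_force: 0.0
```

Request:
drive_tool --pt "100 0 0 0 0 0 -0.1" --pt "100 0 0 0 0 0 -0.04" --pt "100 0 0 0 0 0 0" --pt "100 0 0 0 0 0 0"

```text
time_s: 16.85
tcp_pos: [0.443, -0.1483, 0.207]
ee_rot: [[-0.727, 0.686, -0.001], [0.686, 0.727, 0.001], [0.001, -0.0, -1.0]]
wrist_force: [-1.0, 0.7, 0.2]
gripper_width: 1.001
gripper_force: 0.0
```

```bash
python3 can.py
```

```text
16.85 [ 0.4429645  -0.14829933  0.20697541] 46.66954431844426 [   1.5    8.4  -23.8   -0.   -57.8 -134.8]
top beaker 0.31 [152. 245.] 144 [[0.431, 0.316, -0.004], [0.459, 0.326, 0.09], [0.492, 0.367, 0.103]] r,ang 0.536 95.0 ray.073 [[0.461 0.331 0.073]]
top pinecone 0.47 [241. 207.] 123 [[0.58, 0.012, 0.019], [0.597, 0.03, 0.043], [0.617, 0.049, 0.06]] r,ang 0.254 69.0 ray.073 [[0.593 0.026 0.073]]
top pinecone 0.4 [297. 212.] 98 [[0.564, -0.19, 0.04], [0.578, -0.17, 0.061], [0.6, -0.155, 0.079]] r,ang 0.082 27.0 ray.073 [[ 0.581 -0.173  0.073]]
scene jar_candle 0.73 [136. 182.] 204 [[0.427, 0.314, -0.004], [0.458, 0.322, 0.083], [0.526, 0.428, 0.097]] r,ang 0.531 95.0 ray.073 [[0.463 0.338 0.073]]
scene jar_candle 0.67 [270. 256.] 597 [[0.412, -0.18, 0.023], [0.443, -0.152, 0.049], [0.473, -0.121, 0.072]] r,ang 0.084 138.0 ray.073 [[ 0.426 -0.161  0.073]]
scene pinecone 0.77 [244. 205.] 221 [[0.578, 0.011, -0.003], [0.594, 0.029, 0.03], [0.629, 0.071, 0.054]] r,ang 0.253 69.0 ray.073 [[0.559 0.005 0.073]]
scene pinecone 0.61 [179. 241.] 220 [[0.342, 0.079, 0.007], [0.359, 0.093, 0.034], [0.377, 0.118, 0.054]] r,ang 0.334 116.0 ray.073 [[0.335 0.068 0.073]]
```

View pics/scenec.png

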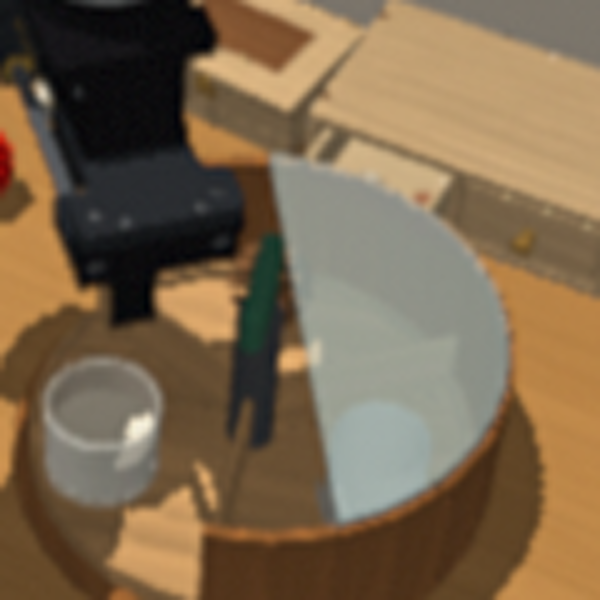

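The crop shows the candle upright in the front bay at crop (102,430), beaker under the roof at (385,440), green knob clear of the gripper. Descend.

Request:
drive_tool --pt "100 0 0 -15 0 0 0" --pt "100 0 0 -25 0 0 0" --pt "100 0 0 -25 0 0 0" --pt "100 0 0 -25 0 0 0" --pt "100 0 0 -20 0 0 0"

```text
time_s: 17.67
tcp_pos: [0.4428, -0.1485, 0.0961]
ee_rot: [[-0.727, 0.687, -0.001], [0.687, 0.727, 0.0], [0.001, -0.0, -1.0]]
wrist_force: [-1.0, -0.8, 0.1]
gripper_width: 0.998
gripper_force: 0.0
```

Request:
drive_tool --pt "100 0 0 -18 0 0 0" --pt "100 0 0 -14 0 0 0" --pt "100 0 0 -8 0 0 0" --pt "100 0 0 -3 0 0 0" --pt "50 0 0 0 0 0 0"

```text
time_s: 18.08
tcp_pos: [0.4433, -0.1486, 0.0542]
ee_rot: [[-0.727, 0.687, -0.001], [0.687, 0.727, -0.0], [0.001, -0.001, -1.0]]
wrist_force: [-0.7, -0.6, -0.2]
gripper_width: 0.976
gripper_force: 0.0
```

Request:
drive_tool --pt "50 0 0 0 0 0 0" --pt "50 0 0 0 0 0 0" --pt "50 0 0 0 0 0 0" --pt "50 0 0 0 0 0 0" --pt "50 0 0 0 0 0 0"

```text
time_s: 18.5
tcp_pos: [0.4436, -0.1485, 0.0552]
ee_rot: [[-0.727, 0.687, 0.001], [0.687, 0.727, -0.0], [-0.001, 0.001, -1.0]]
wrist_force: [-1.2, 1.7, 3.9]
gripper_width: 0.702
gripper_force: 30.0
```

Request:
drive_tool --pt "50 0 0 0 0 0 0" --pt "50 0 0 0 0 0 0"

```text
time_s: 18.67
tcp_pos: [0.4436, -0.1485, 0.0552]
ee_rot: [[-0.727, 0.687, 0.001], [0.687, 0.727, -0.0], [-0.001, 0.0, -1.0]]
wrist_force: [-1.3, 1.5, 6.0]
gripper_width: 0.699
gripper_force: 30.0
```

Request:
drive_tool --pt "50 0 0 5 0 0 0" --pt "50 0 0 12 0 0 0" --pt "50 0 0 20 0 0 0" --pt "50 0 0 28 0 0 0" --pt "50 0 0 28 0 0 0"

```text
time_s: 19.08
tcp_pos: [0.4422, -0.1484, 0.1477]
ee_rot: [[-0.726, 0.687, -0.003], [0.687, 0.726, 0.0], [0.003, -0.002, -1.0]]
wrist_force: [1.5, 0.5, -1.6]
gripper_width: 0.706
gripper_force: 30.0
```

Request:
drive_tool --pt "50 0 0 28 0 0 0" --pt "50 0 0 14 0 0 0" --pt "50 0 0 0 0 0 0"

```text
time_s: 19.33
tcp_pos: [0.4452, -0.1487, 0.1928]
ee_rot: [[-0.727, 0.687, 0.008], [0.687, 0.727, -0.0], [-0.006, 0.005, -1.0]]
wrist_force: [0.3, 0.7, -2.9]
gripper_width: 0.703
gripper_force: 30.0
```

```bash
python3 - <<'E'
from h import *
from scipy.optimize import least_squares
for n in ['top','top']:
    c=capture(n); X=cloud(c)
    m=(X[:,:,2]>.03)&(X[:,:,2]<.054)&(abs(X[:,:,0]-.536)<.13)&(abs(X[:,:,1]-.251)<.122); m[:, 212:]=0
    m=cv2.morphologyEx(m.astype(np.uint8),cv2.MORPH_OPEN,np.ones((5,5)))>0
    P=X[m]; print('plate',cv2.minAreaRect((P[:,:2]*1000).astype(np.float32)))
    # dark disc: pixel brightness lower than plate
    g=c['frame'].astype(int)[:,:,0]; pm=(abs(X[:,:,0]-.536)<.06)&(abs(X[:,:,1]-.251)<.06)&(X[:,:,2]>.03)&(X[:,:,2]<.055)
    t,_=cv2.threshold(g[pm].astype(np.uint8),0,255,cv2.THRESH_OTSU)
    d=pm&(g<t); nn,lb,st,ce=cv2.connectedComponentsWithStats(d.astype(np.uint8)); k=1+np.argmax(st[1:,4])
    print(t,st[k],ce[k],ray(c,ce[k],.042).round(4))
s=sense(); print(s['tcp_pos'],s['joints'].round(1),s['wrist_force'],s['gripper_width'])
E
```

```text
plate ((536.27978515625, 249.78396606445312), (202.4423370361328, 201.0245361328125), 88.64755249023438)
194.0 [168 216  22  21 349] [178.21203438 225.73065903] [[0.5357 0.2503 0.042 ]]
plate ((537.9103393554688, 249.3138885498047), (199.95013427734375, 197.37229919433594), 88.93899536132812)
194.0 [168 216  22  21 349] [178.26074499 225.70487106] [[0.5358 0.2501 0.042 ]]
[ 0.44265385 -0.14827351  0.1888884 ] [ 1.500e+00  9.500e+00 -2.540e+01 -1.000e-01 -5.510e+01 -1.348e+02] [-0.39742641  0.06801478 -2.93124323] 0.7023184143853696
```

Request:
drive_tool --pt "50 3 14 0 0 0 0.04" --pt "50 6 26 0 0 0 0.08" --pt "50 7 32 0 0 0 0.09" --pt "50 8 36 0 0 0 0.09" --pt "50 8 36 0 0 0 0.09"

```text
time_s: 19.85
tcp_pos: [0.4739, -0.0036, 0.1872]
ee_rot: [[-0.934, 0.356, -0.005], [0.356, 0.934, -0.001], [0.004, -0.003, -1.0]]
wrist_force: [1.5, 0.1, -3.3]
gripper_width: 0.704
gripper_force: 30.0
```

Request:
drive_tool --pt "50 8 36 0 0 0 0.09" --pt "50 8 36 0 0 0 0.09" --pt "50 8 36 0 0 0 0.09" --pt "50 8 36 0 0 0 0.09" --pt "50 8 34 0 0 0 0.09"

```text
time_s: 20.27
tcp_pos: [0.5142, 0.1749, 0.1868]
ee_rot: [[-0.996, -0.087, -0.005], [-0.087, 0.996, -0.002], [0.005, -0.002, -1.0]]
wrist_force: [1.3, -0.3, -2.7]
gripper_width: 0.703
gripper_force: 30.0
```

Request:
drive_tool --pt "50 7 30 0 0 0 0.08" --pt "50 7 24 0 0 0 0.05" --pt "50 5 15 0 0 0 0" --pt "50 2 7 0 0 0 0" --pt "50 0 0 0 0 0 0"

```text
time_s: 20.68
tcp_pos: [0.5357, 0.2501, 0.1868]
ee_rot: [[-0.977, -0.212, -0.004], [-0.212, 0.977, -0.003], [0.004, -0.002, -1.0]]
wrist_force: [0.1, -1.1, -2.8]
gripper_width: 0.704
gripper_force: 30.0
```

Request:
drive_tool --pt "50 0 0 -10 0 0 0" --pt "50 0 0 -20 0 0 0" --pt "50 0 0 -20 0 0 0" --pt "50 0 0 -15 0 0 0" --pt "50 0 0 -8 0 0 0"

```text
time_s: 21.1
tcp_pos: [0.5344, 0.2468, 0.1133]
ee_rot: [[-0.978, -0.209, -0.005], [-0.209, 0.978, -0.003], [0.006, -0.002, -1.0]]
wrist_force: [0.3, -1.3, -3.7]
gripper_width: 0.695
gripper_force: 30.0
```

Request:
drive_tool --pt "50 0 0 0 0 0 0" --pt "50 0 0 0 0 0 0" --pt "50 0 0 0 0 0 0"

```text
time_s: 21.35
tcp_pos: [0.537, 0.2493, 0.1175]
ee_rot: [[-0.978, -0.211, 0.002], [-0.211, 0.978, 0.001], [-0.002, 0.001, -1.0]]
wrist_force: [-0.9, -0.4, -1.9]
gripper_width: 0.702
gripper_force: 30.0
```

Request:
drive_tool --pt "50 0 1 -8 0 0 0" --pt "50 0 0 -10 0 0 0" --pt "50 0 0 -8 0 0 0" --pt "50 0 0 -4 0 0 0" --pt "50 0 0 0 0 0 0"

```text
time_s: 21.77
tcp_pos: [0.5355, 0.2499, 0.0848]
ee_rot: [[-0.977, -0.211, -0.003], [-0.211, 0.977, -0.002], [0.003, -0.001, -1.0]]
wrist_force: [-0.8, 0.1, -2.0]
gripper_width: 0.705
gripper_force: 30.0
```

Request:
drive_tool --pt "50 0 0 0 0 0 0" --pt "50 0 0 -1 0 0 0" --pt "50 0 0 -1 0 0 0" --pt "50 0 0 -1 0 0 0" --pt "50 0 0 0 0 0 0"

```text
time_s: 22.18
tcp_pos: [0.5363, 0.2505, 0.0836]
ee_rot: [[-0.977, -0.211, 0.0], [-0.211, 0.977, 0.0], [-0.0, 0.0, -1.0]]
wrist_force: [-0.1, 0.4, -2.4]
gripper_width: 0.698
gripper_force: 30.0
```

Request:
drive_tool --pt "50 0 0 -1 0 0 0" --pt "50 0 0 -1 0 0 0" --pt "50 0 0 -1 0 0 0" --pt "50 0 0 -1 0 0 0" --pt "50 0 0 0 0 0 0"

```text
time_s: 22.6
tcp_pos: [0.5362, 0.2504, 0.0793]
ee_rot: [[-0.977, -0.211, -0.0], [-0.211, 0.977, -0.0], [0.0, -0.0, -1.0]]
wrist_force: [0.5, 0.2, -2.6]
gripper_width: 0.7
gripper_force: 30.0
```

Request:
drive_tool --pt "50 0 0 -0.7 0 0 0" --pt "50 0 0 -0.5 0 0 0" --pt "50 0 0 0 0 0 0"

```text
time_s: 22.85
tcp_pos: [0.5363, 0.2504, 0.0782]
ee_rot: [[-0.977, -0.211, -0.0], [-0.211, 0.977, -0.0], [0.0, -0.0, -1.0]]
wrist_force: [0.1, -0.1, -2.3]
gripper_width: 0.7
gripper_force: 30.0
```

Request:
drive_tool --pt "50 0 0 -0.5 0 0 0" --pt "50 0 0 -0.5 0 0 0" --pt "50 0 0 0 0 0 0"

```text
time_s: 23.1
tcp_pos: [0.5364, 0.2505, 0.0774]
ee_rot: [[-0.977, -0.211, 0.0], [-0.211, 0.977, -0.0], [-0.0, -0.0, -1.0]]
wrist_force: [-0.2, -0.5, -2.0]
gripper_width: 0.7
gripper_force: 30.0
```

Request:
drive_tool --pt "50 0 0 -0.5 0 0 0" --pt "50 0 0 0 0 0 0"

```text
time_s: 23.27
tcp_pos: [0.5365, 0.2505, 0.0773]
ee_rot: [[-0.977, -0.211, 0.0], [-0.211, 0.977, 0.0], [-0.0, -0.0, -1.0]]
wrist_force: [-1.5, 0.5, 1.4]
gripper_width: 0.7
gripper_force: 30.0
```

Request:
drive_tool --pt "50 0 0 -0.5 0 0 0" --pt "50 0 0 0 0 0 0"

```text
time_s: 23.43
tcp_pos: [0.5365, 0.2505, 0.0772]
ee_rot: [[-0.977, -0.211, 0.0], [-0.211, 0.977, 0.0], [-0.0, -0.0, -1.0]]
wrist_force: [-2.3, -1.0, 3.7]
gripper_width: 0.702
gripper_force: 30.0
```

Contact made. Release, then rise.

Request:
drive_tool --pt "78 0 0 0 0 0 0" --pt "90 0 0 0 0 0 0" --pt "100 0 0 0 0 0 0" --pt "100 0 0 0 0 0 0" --pt "100 0 0 0 0 0 0"

```text
time_s: 23.85
tcp_pos: [0.5365, 0.2505, 0.0762]
ee_rot: [[-0.977, -0.211, 0.0], [-0.211, 0.977, 0.0], [-0.0, 0.0, -1.0]]
wrist_force: [0.2, 0.5, 0.0]
gripper_width: 0.965
gripper_force: 0.0
```

Request:
drive_tool --pt "100 0 0 10 0 0 0" --pt "100 0 0 20 0 0 0" --pt "100 0 0 25 0 0 0" --pt "100 0 0 30 0 0 0" --pt "100 0 0 30 0 0 0"

```text
time_s: 24.27
tcp_pos: [0.5362, 0.2502, 0.193]
ee_rot: [[-0.977, -0.211, -0.0], [-0.211, 0.977, -0.0], [0.0, -0.0, -1.0]]
wrist_force: [0.2, 1.1, -0.2]
gripper_width: 1.001
gripper_force: 0.0
```

Request:
drive_tool --pt "100 -20 -30 10 0 0 0" --pt "100 -15 -36 0 0 0 0" --pt "100 -15 -38 0 0 0 0" --pt "100 -10 -38 0 0 0 0" --pt "100 0 -30 0 0 0 0"

```text
time_s: 24.68
tcp_pos: [0.474, 0.0762, 0.2024]
ee_rot: [[-0.977, -0.212, 0.0], [-0.212, 0.977, 0.001], [-0.0, 0.001, -1.0]]
wrist_force: [-0.0, 0.0, -0.2]
gripper_width: 1.003
gripper_force: 0.0
```

Request:
drive_tool --pt "100 0 0 0 0 0 0" --pt "100 0 0 0 0 0 0" --pt "100 0 0 0 0 0 0"

```text
time_s: 24.93
tcp_pos: [0.4768, 0.0787, 0.2021]
ee_rot: [[-0.978, -0.211, 0.001], [-0.211, 0.978, 0.001], [-0.002, 0.0, -1.0]]
wrist_force: [-0.0, 0.5, -0.0]
gripper_width: 0.998
gripper_force: 0.0
```

```bash
sed -i "s/save(c,n+'c.png',(250,170,370,290),5)/save(c,n+'f.png',s=1.4)/" can.py; python3 can.py; python3 plane.py; python3 - <<'E'
from h import *
c=capture('top'); X=cloud(c); m=(abs(X[:,:,0]-.536)<.06)&(abs(X[:,:,1]-.25)<.06)&(X[:,:,2]>.085)&(X[:,:,2]<.11)
P=X[m]; print(m.sum(),(P.max(0)+P.min(0))/2,P.min(0),P.max(0))
E
```

```text
24.9333 [0.47684719 0.07865429 0.20208924] 102.17220307419363 [  28.7   10.2  -22.4    0.   -57.3 -106.5]
top jar_candle 0.49 [172. 220.] 117 [[0.533, 0.24, 0.063], [0.553, 0.264, 0.072], [0.567, 0.28, 0.098]] r,ang 0.474 84.0 ray.073 [[0.55  0.261 0.073]]
top beaker 0.67 [413. 208.] 486 [[0.554, -0.605, -0.004], [0.577, -0.562, 0.09], [0.607, -0.517, 0.192]] r,ang 0.362 -79.0 ray.073 [[ 0.575 -0.568  0.073]]
top pinecone 0.7 [237. 206.] 136 [[0.58, 0.013, 0.016], [0.599, 0.03, 0.042], [0.619, 0.049, 0.06]] r,ang 0.255 68.0 ray.073 [[0.593 0.027 0.073]]
top pinecone 0.47 [220. 277.] 166 [[0.341, 0.08, 0.0], [0.361, 0.099, 0.041], [0.383, 0.124, 0.06]] r,ang 0.338 115.0 ray.073 [[0.36  0.095 0.073]]
scene jar_candle 0.68 [172. 179.] 428 [[0.506, 0.218, 0.048], [0.532, 0.246, 0.072], [0.565, 0.278, 0.093]] r,ang 0.454 87.0 ray.073 [[0.532 0.245 0.073]]
scene beaker 0.28 [222. 250.] 583 [[0.371, -0.035, 0.004], [0.403, -0.02, 0.02], [0.469, 0.004, 0.061]] r,ang 0.213 119.0 ray.073 [[ 0.381 -0.046  0.073]]
scene pinecone 0.77 [178. 239.] 269 [[0.341, 0.078, -0.002], [0.359, 0.095, 0.033]
[... 284 characters left out ...]
5527 [  28.7   10.3  -22.4   -0.   -57.3 -106.5] [ 0.01594647 -0.03080653 -0.01124766]
plane [ 0.0072 -0.0003  0.0419] 600 0.0027 short mm 589.1899999999999
plane [ 0.0014 -0.005   0.0425] 651 0.0027 short mm 500.88999999999993
plane [-0.0162 -0.0116  0.0435] 620 0.0027 short mm -358.92
plane [-0.0014 -0.008   0.0427] 594 0.0027 short mm 512.05
plane [0.0133 0.0041 0.0417] 635 0.0026 short mm 717.86
plane [-0.0192 -0.0139  0.0441] 613 0.0027 short mm -409.02
plane [ 0.006  -0.0093  0.0426] 617 0.0027 short mm 1189.68
plane [ 0.003  -0.0039  0.0425] 613 0.0027 short mm 532.4499999999999
31 [0.54672141 0.25536887 0.09313474] [0.5259467  0.22876638 0.08501357] [0.56749612 0.28197137 0.10125591]
```

View pics/topf.png

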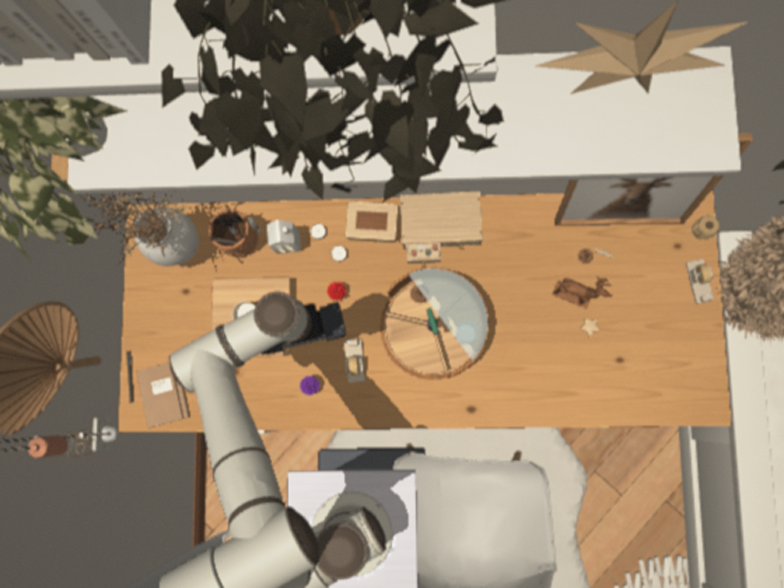

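The picture shows the candle on the stand (partly behind the arm, ~(172,220) unscaled). The pinecone (298,211) and beaker (332,238) are still in the organiser, and the other objects haven't moved. The scene camera puts the candle at (0.536, 0.248), about 2 mm from the ring's middle.

```bash
python3 -c "
from station import *
print(finish_job())"
```

```text
the job is handed in; nothing more can be done
None
```

The job is handed in, with no verdict returned: the stand measured level to about 0.3 mm at the screw foot, the candle stands about 2 mm from the ring's middle, and the beaker and pinecone are still in the organiser.

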